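Tidy the marbling bench

ROBOT

A 6-joint arm with a two-finger parallel gripper is mounted at the origin on the work surface. World frame = base frame: x ahead of the robot, y to its left, z up, the work surface at z = 0. Lengths are in mm, angles in rad, forces in N, time in s.
With the tool pointing down it reaches from about 275 to 725 mm from the base axis. Payload 15.9 kg.
Tool frame: the origin (TCP) lies at the centre of the arm's flange, where the gripper is bolted on; the fingertips stand 173 mm ahead of it and the grasp point (between the pads) lies 155 mm ahead of it; z points along the fingers, y is the line along which they close (so a half turn about z gives the same grasp; the last joint's range is limited). The gripper opens to 85 mm and grips with 20 to 120 N. Pads are 22 mm wide; open, the fingers measure 114 mm over their backs; the gripper's body (76 mm by 85 mm) begins 54 mm behind the grasp point. The pads swing forward as they close: fully open they stand 13 mm farther back than shut.
Start: joints at [-1.293, 0.213, -0.034, 1.323, 0, 1.571], TCP at [137.115, -480.818, 404.706] pointing down, gripper open.
Joint ranges: [-2.98, 2.98], [-0.74, 1.72], [-1.14, 1.35], [-2.1, 2.04], [-1.57, 1.44], [-3.14, 3.14]. Speed limits (rad/s): [1.89, 1.89, 2.39, 2.57, 3.14, 3.14].

INTERFACE

Orientations are given as a unit quaternion [w, x, y, z].
In Python, from cell import arm, eoat, solve_ik, state, vision, order gives the robot as it stands. Calls block until the motion is done:
- arm.movep(position, orientation): joint-space move of the TCP to a pose.
- arm.move_linear(position, frame=None, max_speed=150): straight line of the TCP; frame=None keeps the orientation; max_speed is the mean speed in mm/s.
- arm.movej(angles): joint-space move.
- eoat.let_go() and eoat.grasp(): open the fingers fully, or close them until they stop; the grip force is fixed at half the most.
- arm.hold(seconds).
- solve_ik(position, orientation): joint angles nearest the present ones, or None.
- state(): the state.
- vision.capture(name): name is "scene" or "top"; returns a dict with "image" (420x560x3 uint8, blue, green, red), "mtx" (3x3 intrinsics, pixels), "k1" (the pictures are not rectified: a ray, as slopes to the right and down, at radius r is drawn at 1 + k1 r^2 times it, then the intrinsics apply), "view" (4x4, takes a point from world to camera coordinates). Camera axes: x right, y down, z forward; pixel columns grow to the right and rows downward; lengths in mm; the calibration is good to about 2 mm. A picture is of the moment at which its call begins. There is no depth.
A pose or a line that the arm cannot do raises arm.IKError and nothing moves.
- order.job_done(): hands the job in; it is judged then, once.
Trained networks look in the newest picture that a camera, given by its name, has taken for a name from the list of things; names that differ only in an ending like _2 or _b are one class to them, and where a whole thing is asked for, a point or a joint stands for the part that bears it (a point fixed in the world has none). Each returns a list of dicts, best first, with "score" (0 to 1); they miss things now and then, are a little off and sometimes report something else, mostly with a low value. They report only what shows in the picture. A call takes as long as a camera call. They do not tell look-alikes from the thing itself.
- vision.look_for(target, camera): "location" ([x, y, z] in mm, in the coordinates of the camera as it stood for that picture, good to about 4 mm: the middle of the surface that is visible of it).
- vision.tip_of(target, camera): "location" ([x, y, z] in mm, in the coordinates of the camera as it stood for that picture, good to about 4 mm: a listed point, or the origin of a listed thing).
The state is a dict: "clock": time; "q": joint angles; "qvel": joint speeds; "joint_efforts": joint torques, N m; "ee_pos": TCP position; "tcp_rot": TCP orientation; "wrist_force": force on the tool from outside, world axes, zero at the start; "torque": the same for the moment, N m; "opening": finger opening in mm; "grasp_force": force on a finger pad.
Only numpy, scipy, OpenCV 4.12 (cv2) and the standard library are available. Lean on these libraries where they do the work, as an engineer would, in place of code of your own. Each camera call takes 0.05 s, during which the arm holds its last target. There are 200 camera calls.

TASK

Sort the five things left on the marbling bench into their trays: stand the two small ink jars in the two-bay wooden box, one in each bay, lay the two loose jar lids flat side by side in the shallow metal tray, and lay the brush flat in the long wooden brush tray. Keep the ink jars upright all the time and leave the two big paint pots where they stand.

Things in the scene. Friction and masses are not known exactly. Their poses are not given: they have to be found in the camera images.
- jar_a: A small closed ink jar: an upright glass cylinder 42 mm across, filled with dark ink, with a white cap of the same width, 65 mm tall over all. Origin: centre of its underside, z up. Both jars are alike. Rigid, 80 to 170 g.
- jar_b: A small closed ink jar: an upright glass cylinder 42 mm across, filled with dark ink, with a white cap of the same width, 65 mm tall over all. Origin: centre of its underside, z up. Both jars are alike. Rigid, 80 to 170 g.
- lid_a: A loose brass-coloured (grey disc on top) screw-top jar lid without a jar: a flat round disc 52 mm across and 18 mm thick, lying flat. Origin: centre of its underside, z up. Both lids are alike. Rigid, 20 to 45 g.
- lid_b: A loose brass-coloured (grey disc on top) screw-top jar lid without a jar: a flat round disc 52 mm across and 18 mm thick, lying flat. Origin: centre of its underside, z up. Both lids are alike. Rigid, 20 to 45 g.
- brush: A flat brush 150 mm long and 14 mm thick, lying flat. Its dark wooden handle, 16 mm wide, runs from x = -75 to +25 mm of its own x axis; the steel ferrule and the black head, 24 mm wide, from +25 to +75 mm. Origin: at its middle, on the underside, near the centre of mass; z up. Rigid, 28 to 56 g.
- jar_tray: Open wooden box, 80 x 155 mm outside and 30 mm tall, walls and floor 5 mm thick, with one wall 5 mm thick across its middle, as tall as the outer walls, that parts it into two bays of 70 x 70 mm; their centres lie 38 mm either side of the origin along its y axis. Fixed to the table. Origin: centre of its underside, on the table; z up; its long side runs along its own y axis.
- lid_tray: Shallow aluminium tray, 112 x 160 mm outside, 10 mm tall, walls and floor 4 mm thick, no dividing wall. Fixed to the table. Origin: centre of its underside, on the table; z up; its long side runs along its own y axis.
- brush_tray: Long wooden tray, 90 x 190 mm outside, 16 mm tall, walls and floor 5 mm thick, no dividing wall. Fixed to the table. Origin: centre of its underside, on the table; z up; its long side runs along its own y axis.
- pot_left: A large open glass paint pot, 80 mm across and 90 mm tall, that stands loose beside the work and is not part of the job. Origin: centre of its underside.
- pot_right: A large open glass paint pot, 80 mm across and 90 mm tall, that stands loose beside the work and is not part of the job. Origin: centre of its underside.
Not all that is in view belongs to the job. Of the things shaped like the brush, the wooden one is meant.

How it is judged (in metres and radians):
At the end, for the whole second after the job is handed in: One ink jar upright on the floor of each bay of the box, both lids flat on the floor of the metal tray, the brush flat on the floor of the brush tray, none on a rim or on another: within 3 to 4 mm of the tray floor, tilt under 0.08 rad, released and at rest (((x of jar_a in the frame of jar_tray between -0.016 and 0.016 m and y of jar_a in the frame of jar_tray between 0.02 and 0.055 m and z of jar_a in the frame of jar_tray between 0 and 0.009 m and x of jar_b in the frame of jar_tray between -0.016 and 0.016 m and y of jar_b in the frame of jar_tray between -0.055 and -0.02 m and z of jar_b in the frame of jar_tray between 0 and 0.009 m) or (x of jar_a in the frame of jar_tray between -0.016 and 0.016 m and y of jar_a in the frame of jar_tray between -0.055 and -0.02 m and z of jar_a in the frame of jar_tray between 0 and 0.009 m and x of jar_b in the frame of jar_tray between -0.016 and 0.016 m and y of jar_b in the frame of jar_tray between 0.02 and 0.055 m and z of jar_b in the frame of jar_tray between 0 and 0.009 m)) and x of lid_a in the frame of lid_tray between -0.028 and 0.028 m and y of lid_a in the frame of lid_tray between -0.052 and 0.052 m and z of lid_a in the frame of lid_tray between 0 and 0.008 m and x of lid_b in the frame of lid_tray between -0.028 and 0.028 m and y of lid_b in the frame of lid_tray between -0.052 and 0.052 m and z of lid_b in the frame of lid_tray between 0 and 0.008 m and x of brush in the frame of brush_tray between -0.035 and 0.035 m and y of brush in the frame of brush_tray between -0.028 and 0.028 m and z of brush in the frame of brush_tray between 0 and 0.009 m and linear speed of each of jar_a, jar_b, lid_a, lid_b, brush below 0.02 m/s and angular speed of each of jar_a, jar_b, lid_a, lid_b, brush below 0.3 rad/s and angle between each of jar_a, jar_b, lid_a, lid_b, brush's own z axis and vertical below 0.08 rad); the robot touches nothing.
It fails at once if a big paint pot was moved by more than 30 mm (distance of any of pot_left, pot_right from where it was at the start of the episode above 0.03 m).
It fails at once if an ink jar was tipped by more than 0.6 rad (angle between any of jar_a, jar_b's own z axis and vertical above 0.6 rad).
It also fails if it takes over 128 s, if anything falls off the work surface, if the arm or the gripper's body presses on something with over 40 N, if the wrist force passes 120 N, or if a joint passes its speed limit or range.

## Working session

There is one attempt and no reset: what is moved stays moved. The work goes in short steps, each a Python script; the robot and the scene stay as the last script left them, time stands still between calls to the robot, and variables do not carry over. Pictures are saved under pics/ and viewed, at most 14 in all, crops included, and the job is handed in when it is done.

```bash
mkdir -p pics; ls; cat > h.py <<'E'
import numpy as np, cv2
from cell import arm,eoat,solve_ik,state,vision,order
def cap(n):
    c=vision.capture(n); return c
def w(c,p):
    return (np.linalg.inv(np.array(c["view"]))@np.append(p,1))[:3]
def pix2w(c,u,v,z):
    K=np.array(c["mtx"]); k=c["k1"]
    d=cv2.undistortPoints(np.array([[[u,v]]],float),K,np.array([k,0,0,0.]))[0,0]
    T=np.linalg.inv(np.array(c["view"])); o=T[:3,3]; r=T[:3,:3]@np.array([d[0],d[1],1])
    return o+r*(z-o[2])/r[2]
def w2pix(c,p):
    V=np.array(c["view"]); q=V@np.append(p,1); a=q[:2]/q[2]
    a=a*(1+c["k1"]*(a@a)); K=np.array(c["mtx"]); return K[:2,:2]@a+K[:2,2]
E
python3 - <<'E'
from h import *
print(state())
for n in ["scene","top"]:
    c=cap(n); cv2.imwrite(f"pics/{n}0.png",c["image"]); print(n,np.linalg.inv(np.array(c["view"]))[:3,3].round(),c["k1"],c["mtx"])
    for t in ["jar_a","lid_a","brush","jar_tray","lid_tray","brush_tray","pot_left"]:
        for f in (vision.look_for,vision.tip_of):
            print(t,f.__name__,[(w(c,d["location"]).round().tolist(),round(d["score"],2)) for d in f(t,n)][:5])
E
```

```text
pics
{'clock': 0.0, 'q': array([-1.29297178e+00,  2.13318761e-01, -3.50463555e-02,  1.32347775e+00,
       -3.12717670e-06,  1.57078366e+00]), 'qvel': array([0.0003234 , 0.00031416, 0.00039839, 0.00082315, 0.00016389,
       0.0007409 ]), 'joint_efforts': array([-8.98320322e-04, -6.86160207e+01,  4.87114799e+01,  1.76267006e-02,
       -1.56620786e-04, -4.40117958e-06]), 'ee_pos': array([ 137.09241942, -480.68955679,  404.23979806]), 'tcp_rot': array([-5.18014256e-04,  9.90366182e-01,  1.38472203e-01, -7.40004405e-05]), 'wrist_force': array([ 0.15546174, -0.0689401 , -0.12911469]), 'torque': array([0.04763565, 0.02646195, 0.0443206 ]), 'grasp_force': 0.0, 'opening': 85.29904200418608}
scene [821. 451. 913.] -0.046285755763383986 [[411.8748975    0.         282.87634899]
 [  0.         411.8748975  212.32876608]
 [  0.           0.           1.        ]]
jar_a call [([364.0, -256.0, 47.0], 0.64), ([351.0, 296.0, 62.0], 0.57)]
jar_a call [([340.0, 292.0, 0.0], 0.65), ([355.0, -268.0, -4.0], 0.63), ([585.0, 287.0, -0.0], 0.6), ([438.0, 466.0, -5.0], 0.28)]
lid_a call [([431.0, -1.0, 22.
[... 1361 characters left out ...]
.0, -2.0], 0.53), ([393.0, -494.0, -0.0], 0.18)]
brush call [([208.0, -269.0, 12.0], 0.78), ([801.0, 229.0, 16.0], 0.76), ([195.0, 306.0, 16.0], 0.75), ([436.0, 139.0, 12.0], 0.62)]
brush call [([207.0, 303.0, -1.0], 0.9), ([220.0, -280.0, -5.0], 0.9), ([425.0, 140.0, -2.0], 0.78), ([800.0, 217.0, 2.0], 0.75)]
jar_tray call [([603.0, -288.0, 5.0], 0.71)]
jar_tray call [([602.0, -296.0, 0.0], 0.69)]
lid_tray call [([657.0, 16.0, 3.0], 0.7)]
lid_tray call [([655.0, 18.0, -2.0], 0.71)]
brush_tray call [([589.0, 286.0, 4.0], 0.98), ([433.0, 457.0, 63.0], 0.59)]
brush_tray call [([585.0, 286.0, -4.0], 0.66)]
pot_left call [([433.0, 455.0, 65.0], 0.57)]
pot_left call [([433.0, 463.0, -3.0], 0.59)]
```

View pics/top0.png

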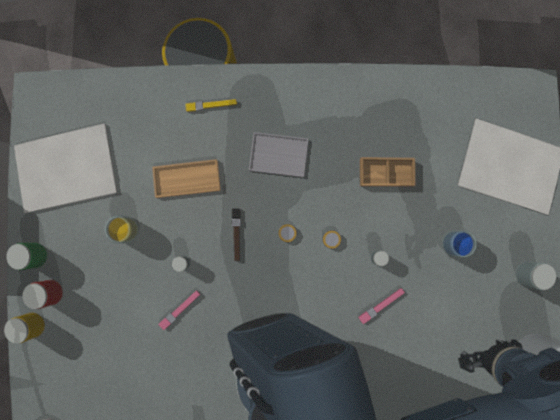

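View pics/scene0.png

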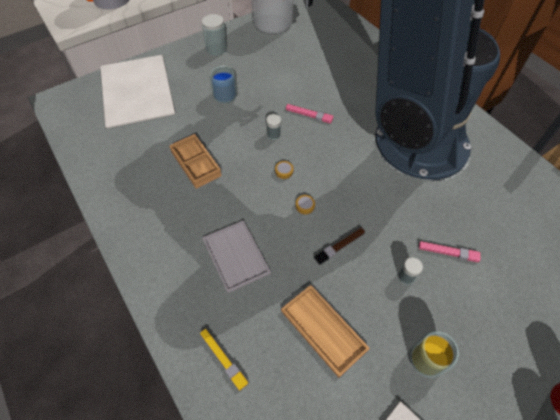

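```bash
python3 - <<'E'
import cv2
im=cv2.imread("pics/top0.png")[125:275,145:425]
cv2.imwrite("pics/crop.png",cv2.convertScaleAbs(cv2.resize(im,(784,420),interpolation=cv2.INTER_CUBIC),alpha=1.4))
im=cv2.imread("pics/scene0.png")[100:380,165:430]
cv2.imwrite("pics/crop2.png",cv2.convertScaleAbs(cv2.resize(im,None,fx=2.1,fy=2.1,interpolation=cv2.INTER_CUBIC),alpha=1.3))
E
```

```text
(no output)
```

View pics/crop.png

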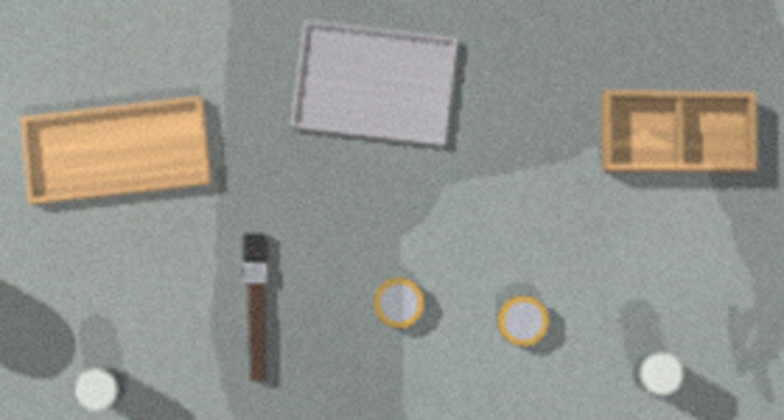

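View pics/crop2.png

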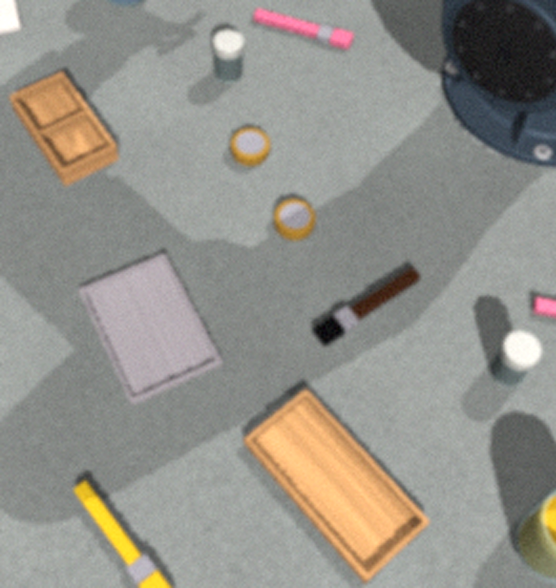

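```bash
python3 - <<'E'
from h import *
t=cap("top"); s=cap("scene")
A=dict(jarL=(65,[(97,389)],[(521,350)]),jarR=(65,[(661,374)],[(228,42)]),lid1=(18,[(399,303)],[(295,216)]),lid2=(18,[(523,320)],[(250,144)]),
brush=(14,[(255,235),(260,380)],[(328,331),(413,272)]),
btray=(16,[(22,118),(203,97),(213,184),(33,202)],[(371,573),(428,520),(308,389),(245,437)]),
ltray=(10,[(304,21),(458,38),(449,148),(292,129)],[(136,400),(221,362),(163,252),(81,290)]),
box=(30,[(604,91),(755,93),(757,171),(603,170)],[]))
for k,(z,a,b) in A.items():
    for c,L,f in((t,a,lambda p:(145+p[0]/2.8,125+p[1]/2.8)),(s,b,lambda p:(165+p[0]/2.1,100+p[1]/2.1))):
        if L:
            P=np.array([pix2w(c,*f(p),z)[:2] for p in L]); 
            r=cv2.minAreaRect(P.astype(np.float32)) if len(P)>2 else ''
            print(k,P.mean(0).round(1),P.round().tolist() if len(P)>1 else '',r)
E
```

```text
jarL [340.  290.5]  
jarL [344.7 297.6]  
jarR [ 354.2 -266.6]  
jarR [ 357.8 -259.6]  
lid1 [425.2  -8.5]  
lid1 [426.9  -2.9]  
lid2 [ 407.6 -134.4]  
lid2 [ 409.9 -127.9]  
brush [420.8 135.9] [[495.0, 139.0], [347.0, 133.0]] 
brush [420.  142.5] [[486.0, 146.0], [354.0, 139.0]] 
btray [582.5 281.3] [[617.0, 382.0], [637.0, 193.0], [547.0, 182.0], [529.0, 369.0]] ((581.9138793945312, 281.76007080078125), (90.53575897216797, 191.691650390625), 6.096019268035889)
btray [581.8 287.2] [[611.0, 384.0], [530.0, 376.0], [548.0, 191.0], [637.0, 198.0]] ((583.715087890625, 287.1114501953125), (88.98811340332031, 187.66090393066406), 5.518736362457275)
ltray [650.7  15. ] [[717.0, 89.0], [698.0, -70.0], [584.0, -60.0], [604.0, 101.0]] ((650.3014526367188, 14.45794677734375), (163.53561401367188, 114.66992950439453), 83.39923095703125)
ltray [651.9  22.2] [[712.0, 95.0], [609.0, 108.0], [589.0, -53.0], [697.0, -61.0]] ((652.92333984375, 20.80461883544922), (162.4514923095703, 108.64006805419922), 82.73482513427734)
box [ 599.  -295.3] [[640.0, -218.0], [639.0, -374.0], [558.0, -374.0], [559.0, -216.0]] ((599.13525390625, -295.16448974609375), (158.5959930419922, 80.79278564453125), 89.66399383544922)
```

```bash
cat >> h.py <<'E'
def quat(phi):
    best=None
    a=(phi+np.pi/2)/2
    return np.array([0,np.cos(a),np.sin(a),0])
def best(pos,phi):
    o=[]
    for p in (phi,phi+np.pi,phi-np.pi):
        q=solve_ik(pos,quat(p))
        if q is not None: o.append((abs(q[5]),p))
    return quat(min(o)[1])
H=330
def goto(x,y,phi,h=H): arm.movep([x,y,h],best([x,y,h],phi))
def pick(x,y,phi,z,h=H):
    goto(x,y,phi,h); arm.move_linear([x,y,z+40],max_speed=300); arm.move_linear([x,y,z],max_speed=100)
    eoat.grasp(); s=state(); print("grip",s["opening"],s["grasp_force"],s["ee_pos"].round(1),s["clock"])
    arm.move_linear([x,y,h],max_speed=250)
def place(x,y,phi,z,h=H):
    goto(x,y,phi,h); print("carry",state()["opening"])
    arm.move_linear([x,y,z+40],max_speed=250); arm.move_linear([x,y,z],max_speed=60)
    s=state(); print("down",s["opening"],s["wrist_force"].round(1),s["ee_pos"].round(1))
    eoat.let_go(); arm.move_linear([x,y,z+60],max_speed=200); arm.move_linear([x,y,h],max_speed=400); print("clock",state()["clock"])
E
python3 - <<'E'
from h import *
pick(356,-263,0,199)
place(600,-292-38,0,205)
E
```

```text
grip 40.87707820666058 59.18263077735901 [ 356.2 -263.1  199.6] 4.2917
carry 40.35886976925586
down 41.1590373257164 [-1.5  0.7  1.6] [ 599.9 -329.9  204.7]
clock 8.5417
```

```bash
python3 - <<'E'
from h import *
c=cap("scene"); i=c["image"]; u=w2pix(c,[600,-292,20]).astype(int); cv2.imwrite("pics/j1.png",cv2.resize(i[u[1]-50:u[1]+50,u[0]-50:u[0]+50],None,fx=5,fy=5))
print(u,[w(c,d["location"]).round().tolist() for d in vision.tip_of("jar_a","scene")])
E
```

```text
[194 159] [[339.0, 293.0, -2.0], [599.0, -335.0, 2.0]]
```

View pics/j1.png

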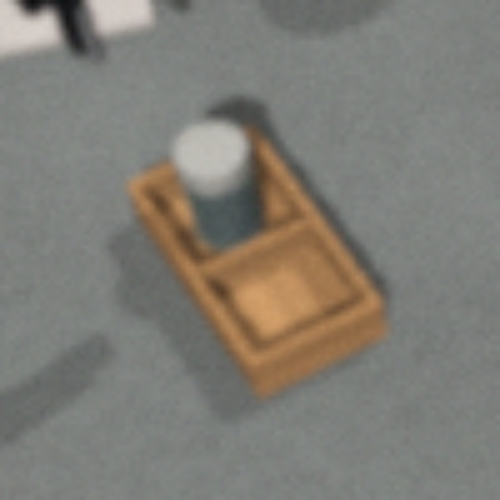

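```bash
python3 - <<'E'
from h import *
pick(342,294,0,199); place(600,-292+38,0,205)
pick(409,-131,0,175,280); place(647.5,-15.8,-.12,180,280)
pick(426,-6,0,175,280); place(655.5,51.8,-.12,180,280)
pick(420,139,np.pi/2+.045,179,280); place(582.5,284.5,.1,186,280)
arm.movep([300,-300,400],best([300,-300,400],0))
for n in("scene","top"):
    c=cap(n); cv2.imwrite(f"pics/{n}1.png",c["image"])
    for t in ["jar_a","lid_a","brush"]:
        print(t,[(w(c,d["location"]).round().tolist(),round(d["score"],2)) for d in vision.tip_of(t,n)])
im=cv2.imread("pics/top1.png")[125:275,145:425]
cv2.imwrite("pics/crop3.png",cv2.convertScaleAbs(cv2.resize(im,(784,420),interpolation=cv2.INTER_CUBIC),alpha=1.4))
im=cv2.imread("pics/scene1.png")[100:380,165:430]
cv2.imwrite("pics/crop4.png",cv2.convertScaleAbs(cv2.resize(im,None,fx=2.1,fy=2.1,interpolation=cv2.INTER_CUBIC),alpha=1.3))
E
```

```text
grip 40.75830470241227 59.2146036028862 [342.2 294.1 199.6] 12.525
carry 40.618814193568156
down 41.11692871430223 [-0.5  0.9 -0.5] [ 599.9 -254.   204.7]
clock 17.95
grip 50.105803594839095 58.468857407569885 [ 409.3 -131.1  176. ] 20.2333
carry 49.78402099596452
down 49.52546303243956 [-7.8 -0.3 13.7] [647.  -15.8 180.2]
clock 25.4833
grip 49.85382184300487 58.34525942802429 [426.3  -6.  176.1] 29.4083
carry 49.29828157581799
down 49.611800080608646 [-7.9 -1.  13.2] [655.   51.8 180.1]
clock 34.8167
grip 14.218511689536088 59.025607109069824 [420.1 139.  179.4] 37.8417
carry 13.997894330081284
down 13.950863841727216 [-0.2  0.  -0.3] [582.6 284.6 186.2]
clock 42.3
jar_a [([600.0, -255.0, 5.0], 0.79), ([602.0, -332.0, 3.0], 0.54)]
lid_a [([643.0, -12.0, 1.0], 0.72), ([654.0, 56.0, 8.0], 0.68)]
brush [([216.0, -276.0, 0.0], 0.86), ([587.0, 291.0, 2.0], 0.82), ([800.0, 220.0, 0.0], 0.76), ([209.0, 305.0, -2.0], 0.71)]
jar_a [([600.0, -333.0, 4.0], 0.77), ([599.0, -256.0, 3.0], 0.73)]
lid_a [([660.0, 50.0, 8.0], 0.57)]
brush [([583.0, 288.0, 7.0], 0.93), ([218.0, -279.0, -3.0], 0.81), ([207.0, 302.0, -1.0], 0.72)]
```

View pics/crop3.png

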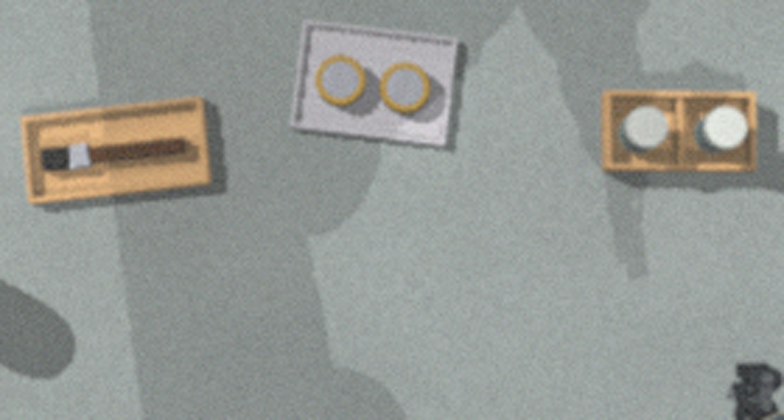

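View pics/crop4.png

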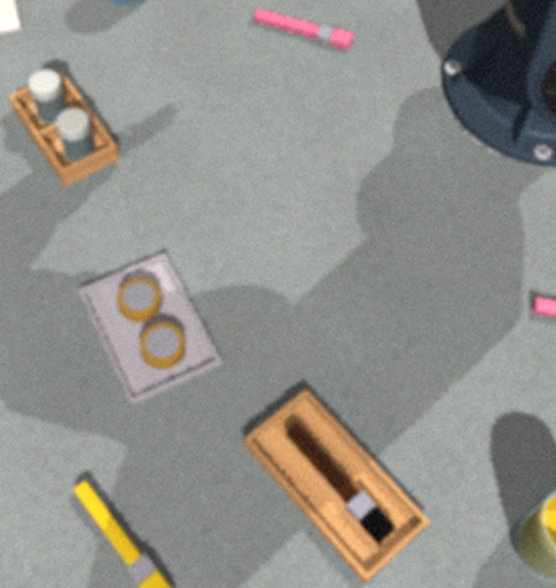

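The top crop shows both lids flat and apart at (340,80) and (405,87). The brush lies inside its tray from (42,158) to (185,146), and one jar stands in each bay at (645,127) and (724,127). The scene view agrees, so I'm handing in.

```bash
python3 -c "
from h import *
print(state()['clock'],order.job_done())"
```

```text
the job is handed in; nothing more can be done
45.05 None
```

I handed the job in at 45 s of the 128 s limit. In the last pictures from both cameras one jar stood in each bay, both lids lay flat in the metal tray and the brush lay flat in its tray; the hand-in call returned no verdict.

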